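# Hang the lift-off door of a slide-drying cabinet

## Robot

A 6-joint arm with a two-finger parallel gripper is mounted at the origin on the work surface. World frame = base frame: x ahead of the robot, y to its left, z up, the work surface at z = 0. Lengths are in m, angles in degrees, forces in N, time in s.
With the tool pointing down it reaches from about 0.3 to 0.75 m from the base axis. Payload 8.5 kg.
Tool frame: the origin (TCP) lies midway between the tips of the shut fingers; the grasp point (between the pads) lies 19 mm behind it (env.grip_depth is the distance from the TCP to the grasp point, in m); y points along the fingers, x is the direction in which the jaws open and shut, and the axes are right-handed (so a half turn about y gives the same grasp; the last joint's range is limited). The gripper opens to 85 mm and grips with 20 to 120 N. Pads are 22 mm wide; open, the fingers measure 114 mm over their backs; the gripper's body (76 mm by 85 mm) begins 54 mm behind the grasp point. The pads swing forward as they close: fully open they stand 13 mm farther back than shut.
Start: joints at [-88.195, 21.807, 74.336, -0, 83.858, -12.336], TCP at [0.134, -0.533, 0.231] pointing down, gripper open.
Joint ranges: [-178.18, 178.18], [-50.72, 133.34], [12.68, 142.11], [-81.47, 261.47], [9.98, 163.14], [-165.26, 165.26]. Speed limits (degrees/s): [136.94, 136.94, 180, 180, 180, 180].

## Interface

Orientations are given as a 3x3 rotation matrix whose columns are the frame's x, y, z axes.
In Python, from rig import env gives the robot as it stands.
- The arm moves only by the shell command python3 -m inch 'ROWS' [FORCE]. ROWS is JSON, a list that holds one entry, the list of rows, each a list of 7 numbers: the gripper command: -1 is shut, 1 is fully open, values between are in proportion, then the shift along the world's x, y, z in cm, then the turn, a rotation vector about the world's x, y, z in degrees. In form: [[[grip, dx, dy, dz, rx, ry, rz], ...]]. A call has 1 to 20 rows; each row is the pose to reach, as a shift and turn from the pose commanded when the call began; what a row does not reach only later rows make up. A row lasts 1/8 s, in which the tool goes at most 62.5 mm and 10.7 degrees, less where a joint would pass 70% of its speed; a pose out of reach is approached as far as the arm can. A call with a gripper value outside its range is refused whole. The fingers move at their own pace and stop on an object; FORCE is the grip in N (left out, the last holds). Time passes only in rows, so rows that repeat a pose let the fingers close. It gives the time, the measured TCP pose, the force and the opening at its end, in the units of the state.
- env.observe(): the state, without advancing time (a new reading comes with each control period).
- env.get_image(name): name is "scene" or "top" or "wrist"; returns a dict with "frame" (384x512x3 uint8, red, green, blue), "mtx" (3x3 intrinsics, pixels), "rvec" (rotation vector, rad) and "tvec" (3), from world to camera coordinates, as OpenCV has them. Camera axes: x right, y down, z forward; pixel columns grow to the right and rows downward; lengths in m; the calibration is good to about 2 mm. A picture is of the moment at which its call begins. There is no depth.
- env.close_job(): hands the job in, once; it reports no verdict.
The state is a dict: "time_s": time; "q": joint angles; "qvel": joint speeds; "joint_efforts": joint torques, N m; "position": TCP position; "tool_rot": TCP orientation; "ft_force": force on the tool from outside, world axes, zero at the start; "wrist_torque": the same for the moment, N m; "grip_width": finger opening in m.
Only numpy, scipy, OpenCV 4.12 (cv2) and the standard library are available. Lean on these libraries where they do the work, as an engineer would, in place of code of your own. Each camera call takes 0.05 s, during which the arm holds its last target.

## Task

Lift the blue-framed door out of its grey stand and hang it on the slide-drying cabinet: with the door standing well open, lower it gently so that both of its hinge sockets go fully down on the two upright pins, then let go and swing it shut against the rubber seal. The hinge pins are clamped somewhere along a slot, so find them by careful touch and never push the door hard against the cabinet (the hinge bends at about 25 N); leave the other things on the bench where they are.

Things in the scene. Friction and masses are not known exactly. Their poses are not given: they have to be found in the camera images.
- door_center (a point): Loose lift-off door, 0.18 to 0.33 kg: blue frame round a clear window, panel 10 mm thick (x), 140 wide (y), 158 high (z). Point: the panel's middle, 79 mm below its top edge. z up, +y from hinge edge to free edge, -x the outer face. Black knob on the outer face: 16 mm across, 18 proud, 58 mm along +y, 6 above this point. The straight top edge can be gripped from above anywhere along it.
- door_hinge (a point): On the door's hinge axis, at the underside of the lower socket; axes as door_center. From door_center: 83 mm along -y, 61 mm down. Two equal upright steel sockets share this vertical axis: tubes 20 mm high, 22 mm outside, 10.4 mm bore, open at both ends, undersides 0 and 92 mm above this point. The panel begins 13 mm from the axis; its bottom edge is 18 mm below this point, its top 140 mm above.
- door: The same door as a whole: origin under the middle of the panel's bottom edge, 79 mm below door_center, same axes.
- stand: Fixed grey stand whose slot holds the door upright at the start; origin on the table under the slot's middle, slot along y. The door stands on the slot's floor 12 mm above the table, with about 2 mm play; the walls reach 48 mm above the table over 90 mm of the door's width. Lift the door straight up by 40 mm to be clear.
- cabinet_hinge (a point): On the cabinet, at table height, below the pins' axis if clamped at mid slot. -x points out of the open front, +y from the hinge side along the front, z up. Two brass pins stand on one vertical axis, clamped together for good anywhere from 20 mm on the -y to 20 mm on the +y side of this point (x exact); where is not reported. Hung, door_hinge is on that axis, 30 mm above the table.
- cabinet_upper (a point): 92 mm above the lower shoulder's top: on the same vertical as cabinet_hinge, 122 mm up, same axes; level of the upper shoulder's top. Each pin is 8 mm thick, 24 high, top 3 mm tapering to 5 mm, on a shoulder 18 mm across and 10 thick with an arm to the cabinet. Shoulder tops at 30 and 122 mm, pin tips at 54 and 146 mm. The lower socket enters sideways between 54 and 112 mm.
- cabinet: Fixed white open-fronted box, 160 deep (x), 200 wide (y), 165 high; origin under its centre, axes as cabinet_hinge, which is at x -94, y -74 mm. Front face at x -80 mm, rubber seal 8.5 mm thick on it. Hung, the door's top is only 5 mm above the cabinet: fingers holding it need it open 50 degrees or more. It turns freely, no spring.
- cabinet_seal (a point): Middle of the opening's far seal strip (outer surface), 124 mm along +y from cabinet_hinge, 90 mm up; axes as cabinet_hinge. Shut, the panel lies against the seal, door axes parallel to the cabinet's, with door_center 83 mm along +y from the pins. To open, the free edge swings out to -x (door turns counter-clockwise seen from above).
- petri_stack: Stack of petri dishes, 90 mm across, 42 mm high, loose; origin under its centre. To be left alone.
- reagent_bottle: Amber reagent bottle, 60 mm across, 140 mm high, loose; origin under its centre. To be left alone.
- specimen_jar: Small jar with a red cap, 52 mm across, 65 mm high, loose; origin under its centre. To be left alone.
- slide_box: Yellow slide box 100 x 90 x 35 mm, loose; origin under its centre. To be left alone.
- beaker: Glass beaker, 66 mm across, 85 mm high, loose; origin under its centre. To be left alone.
Things that resemble listed ones, but are neither listed nor needed, are in the scene too. Of the things that look like the door, the largest one is meant.

How it is judged:
By the outcome, as a careful person would: the job done as asked, in the order asked, and still so for the second after the job is handed in, with the robot touching nothing.
It also fails if it takes over 72 s, if anything falls off the work surface, if the arm or the gripper's body presses on something with over 40 N, if the wrist force passes 120 N, or if a joint passes its speed limit or range.

## Working session

There is one attempt and no reset: what is moved stays moved. The work goes in short steps, Python scripts to look and compute and a shell command to move; the robot and the scene stay as the last step left them, time stands still between calls to the robot, and variables do not carry over. Pictures are saved under pics/ and viewed, and the job is handed in when it is done.

```bash
ls; mkdir -p pics; python3 - <<'E'
from rig import env
import cv2
s=env.observe();print({k:(s[k]) for k in s})
for n in("scene","top","wrist"):
    d=env.get_image(n);print(n,d["mtx"].tolist(),d["rvec"],d["tvec"])
    cv2.imwrite(f"pics/{n}0.png",cv2.cvtColor(d["frame"],cv2.COLOR_RGB2BGR))
E
```

```text
pics
{'time_s': 0.0, 'q': array([-8.81945321e+01,  2.18378241e+01,  7.43869396e+01, -5.70853239e-04,
        8.38588867e+01, -1.23342407e+01]), 'qvel': array([ 0.03625733,  0.031339  ,  0.02474572, -0.0075307 , -0.01904802,
       -0.06130952]), 'joint_efforts': array([ 2.55962674e-03, -4.48462236e+01, -2.31270647e+01, -1.91334893e-04,
        4.76187095e-03, -6.61438307e-06]), 'position': array([ 0.13435724, -0.53300998,  0.23072859]), 'tool_rot': array([[ 2.44288120e-01, -5.58993763e-05,  9.69702692e-01],
       [-9.69701642e-01,  1.45893860e-03,  2.44287940e-01],
       [-1.42839223e-03, -9.99998934e-01,  3.02195651e-04]]), 'ft_force': array([-0.63101589,  0.40432249,  0.32936887]), 'wrist_torque': array([0.036576  , 0.01849182, 0.02583226]), 'grip_width': 0.085224185005339}
scene [[453.24659813139084, 0.0, 253.61108978892997], [0.0, 453.24659813139084, 198.37039636809092], [0.0, 0.0, 1.0]] [ 1.61765909  1.94338147 -0.76705076] [ 0.03380016 -0.32138976  1.60150962]
top [[487.61511352224716, 0.0, 252.4752723565621], [0.0, 487.61511352224716, 191.8029828507126], [0.0, 0.0, 1.0]] [ 2.14099707 -2.10894158  0.21832808] [0.04373701 0.53474066 1.16262874]
wrist [[270.6164542400256, 0.0, 249.76399574630616], [0.0, 270.6164542400256, 192.8274929879584], [0.0, 0.0, 1.0]] [-2.26442548  1.7650006   0.29072884] [-0.54864308 -0.041939    0.38077341]
```

View pics/scene0.png

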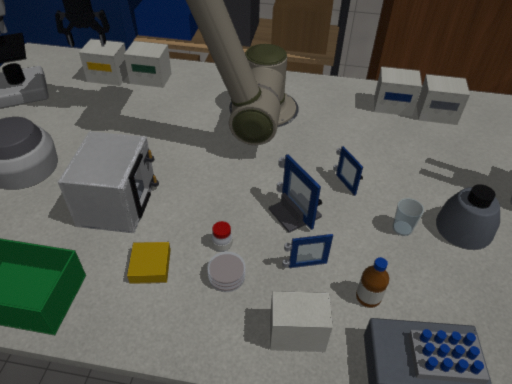

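View pics/top0.png

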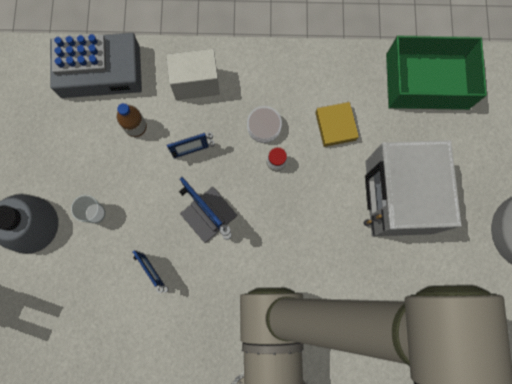

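View pics/wrist0.png

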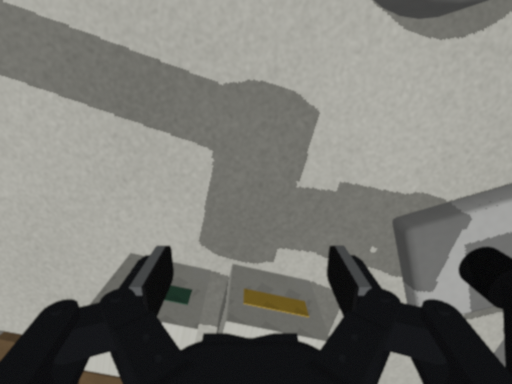

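```bash
cat > h.py <<'E'
import numpy as np,cv2
from rig import env
def cam(n):
    d=env.get_image(n);R=cv2.Rodrigues(d["rvec"])[0];return dict(K=d["mtx"],R=R,t=np.ravel(d["tvec"]),f=d["frame"],n=n)
def ray(c,uv):
    d=c["R"].T@np.linalg.inv(c["K"])@np.array([uv[0],uv[1],1.]);return -c["R"].T@c["t"],d/np.linalg.norm(d)
def plane(c,uv,z):
    o,d=ray(c,uv);return o+d*(z-o[2])/d[2]
def tri(obs):
    A=np.zeros((3,3));b=np.zeros(3)
    for c,uv in obs:
        o,d=ray(c,uv);P=np.eye(3)-np.outer(d,d);A+=P;b+=P@o
    x=np.linalg.solve(A,b);return x,[np.round(proj(c,x)-uv,1) for c,uv in obs]
def proj(c,p):
    q=c["K"]@(c["R"]@np.asarray(p,float)+c["t"]);return q[:2]/q[2]
def crop(c,name,u0,v0,w,h,s):
    im=cv2.cvtColor(c["f"],cv2.COLOR_RGB2BGR)[v0:v0+h,u0:u0+w]
    cv2.imwrite("pics/"+name+".png",cv2.resize(im,None,fx=s,fy=s,interpolation=cv2.INTER_CUBIC))
E
python3 - <<'E'
from h import *
T=cam("top");S=cam("scene")
for z in(0,.17):
  for uv in[(204,205),(188,145),(150,268),(375,200)]:print(z,uv,plane(T,uv,z).round(3))
print(proj(T,(0,0,0)),proj(S,(0,0,0)))
crop(S,"s_door",265,145,70,90,6);crop(T,"t_door",165,165,80,85,6)
crop(S,"s_cab",60,125,110,110,5);crop(T,"t_cab",350,130,120,115,5)
E
```

```text
0 (204, 205) [0.507 0.176 0.   ]
0 (188, 145) [0.667 0.223 0.   ]
0 (150, 268) [0.345 0.306 0.   ]
0 (375, 200) [ 0.528 -0.267  0.   ]
0.17 (204, 205) [0.479 0.161 0.17 ]
0.17 (188, 145) [0.617 0.202 0.17 ]
0.17 (150, 268) [0.339 0.273 0.17 ]
0.17 (375, 200) [ 0.497 -0.222  0.17 ]
[270.81890017 416.07718123] [263.17694483 107.41320746]
```

View pics/s_door.png

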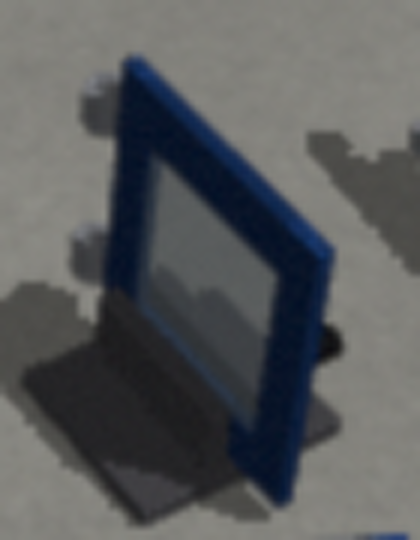

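View pics/t_door.png

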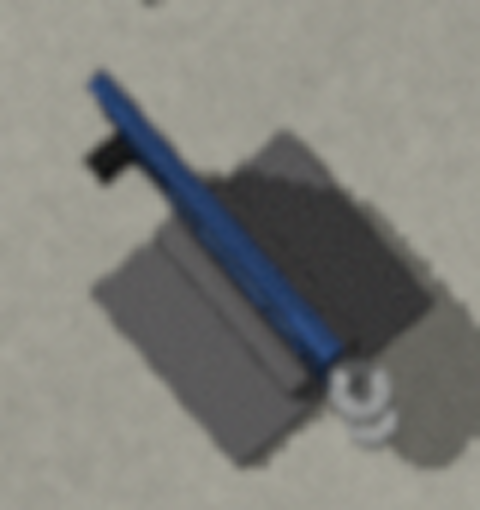

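View pics/s_cab.png

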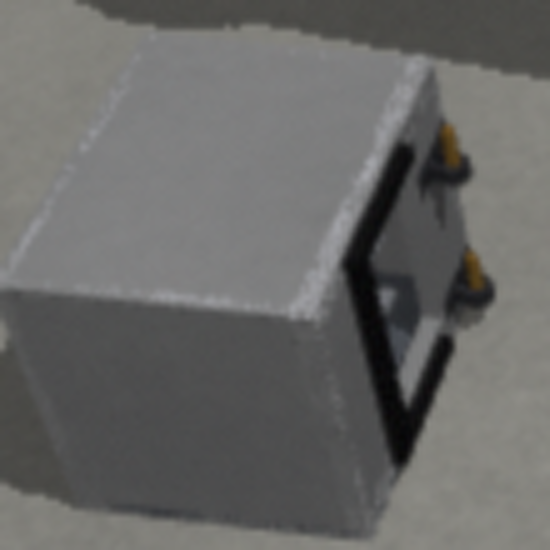

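View pics/t_cab.png

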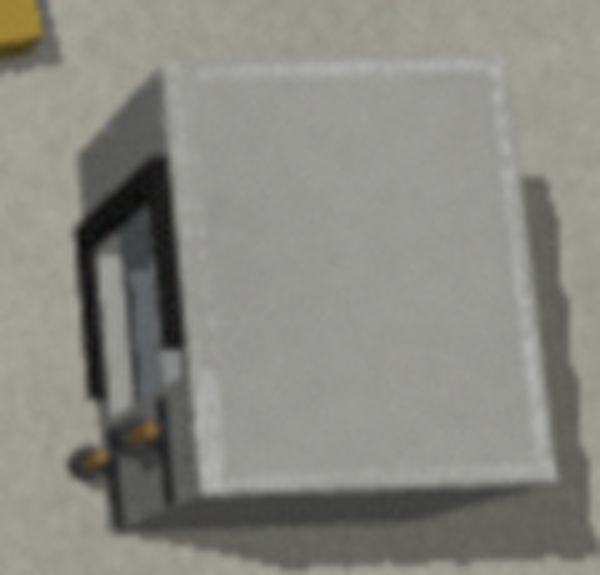

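```bash
python3 - <<'E'
from h import *
T=cam("top");S=cam("scene")
np.set_printoptions(suppress=True,precision=4)
P=lambda a,o,s:(a[0]/s+o[0],a[1]/s+o[1])
print("upper tip",tri([(S,P((447,128),(60,125),5)),(T,P((155,428),(350,130),5))]))
print("lower tip",tri([(S,P((472,252),(60,125),5)),(T,P((106,456),(350,130),5))]))
h=tri([(S,P((132,60),(265,145),6)),(T,P((335,352),(165,165),6))]);f=tri([(S,P((328,250),(265,145),6)),(T,P((98,76),(165,165),6))])
print("door hinge top",h,"free",f)
d=f[0]-h[0];print(np.linalg.norm(d),np.degrees(np.arctan2(d[1],d[0])))
# cabinet top corners
for n,st,tt in [("front-hinge",(425,62),(203,490)),("front-far",(310,312),(170,68)),("back-far",(8,285),(500,65)),("back-hinge",(150,32),(552,480))]:
    print(n,tri([(S,P(st,(60,125),5)),(T,P(tt,(350,130),5))]))
E
```

```text
upper tip (array([ 0.4645, -0.2384,  0.146 ]), [array([-0.9, -0.2]), array([-1.1,  0.2])])
lower tip (array([ 0.4637, -0.2385,  0.0552]), [array([-1. , -0.2]), array([-1.2,  0.2])])
door hinge top (array([0.4378, 0.1246, 0.1684]), [array([-1., -0.]), array([-1.1,  0.1])]) free (array([0.5404, 0.2161, 0.1704]), [array([-1.1,  0. ]), array([-1.1,  0. ])])
0.13743124340075333 41.704778492416466
front-hinge (array([ 0.4347, -0.2561,  0.1638]), [array([-0.1, -0. ]), array([-0.1,  0. ])])
front-far (array([ 0.6289, -0.2461,  0.1665]), [array([-0.9, -0.2]), array([-0.9,  0.3])])
back-far (array([ 0.634 , -0.3996,  0.1613]), [array([-1.5, -0.4]), array([-1.6,  0.5])])
back-hinge (array([ 0.4409, -0.4103,  0.1657]), [array([-0.8, -0.2]), array([-0.9,  0.2])])
```

```bash
python3 - <<'E'
from h import *
np.set_printoptions(suppress=True,precision=4)
W=cam("wrist");s=env.observe();R=s["tool_rot"];o=-W["R"].T@W["t"]
print("cam in tool",R.T@(o-s["position"]));print("cam axes in tool",R.T@W["R"].T)
E
```

```text
cam in tool [-0.001  -0.1429  0.0819]
cam axes in tool [[ 1.     -0.0003  0.0003]
 [-0.0004 -0.3201  0.9474]
 [-0.0002 -0.9474 -0.3201]]
```

```bash
python3 -m inch '[[[1,6,6,2,0,0,0],[1,12,13,2,0,0,0],[1,18,20,2,0,0,0],[1,24,27,2,0,0,0],[1,25,27.5,2,0,0,0],[1,25,27.5,2,0,0,0],[1,25,27.5,2,0,0,0],[1,25,27.5,2,0,0,0]]]'
cat > w.py <<'E'
from h import *
import pickle,sys
def snap(name):
    W=cam("wrist");pickle.dump(W,open(name+".pkl","wb"));cv2.imwrite(f"pics/{name}.png",cv2.resize(cv2.cvtColor(W["f"],cv2.COLOR_RGB2BGR),(768,576),interpolation=cv2.INTER_CUBIC))
if __name__=="__main__":snap(sys.argv[1])
E
python3 w.py wp1
```

```text
time_s: 1.4
position: [0.3842, -0.2585, 0.2513]
tool_rot: [[0.245, -0.0, 0.97], [-0.97, -0.0, 0.245], [0.0, -1.0, -0.0]]
ft_force: [-0.6, 0.1, 0.4]
grip_width: 0.0856
```

View pics/wp1.png

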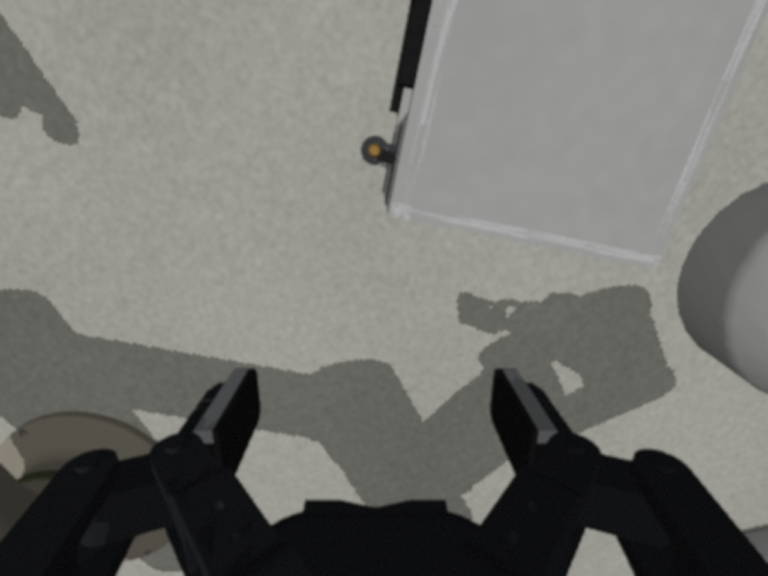

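```bash
python3 -m inch '[[[1,0,5,2,0,0,0],[1,0,10,2,0,0,0],[1,0,10,2,0,0,0],[1,0,10,2,0,0,0],[1,0,10,2,0,0,0]]]'
python3 w.py wp2
python3 - <<'E'
from h import *
import pickle
a=pickle.load(open("wp1.pkl","rb"));b=pickle.load(open("wp2.pkl","rb"))
crop(a,"c1",225,70,60,80,7);crop(b,"c2",280,20,160,120,5)
E
```

```text
time_s: 2.08
position: [0.3843, -0.1597, 0.2711]
tool_rot: [[0.242, -0.0, 0.97], [-0.97, 0.0, 0.242], [-0.0, -1.0, -0.0]]
ft_force: [0.4, -0.3, -0.3]
grip_width: 0.0856
```

View pics/wp2.png

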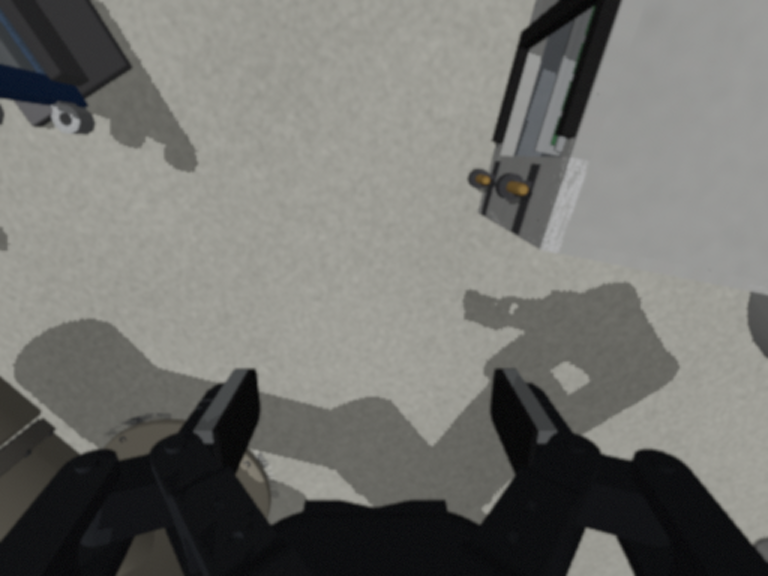

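View pics/c1.png

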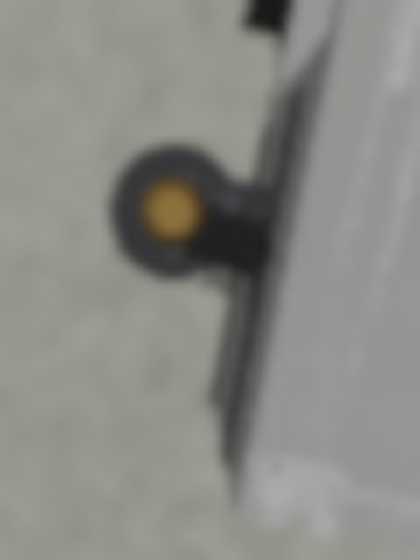

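View pics/c2.png

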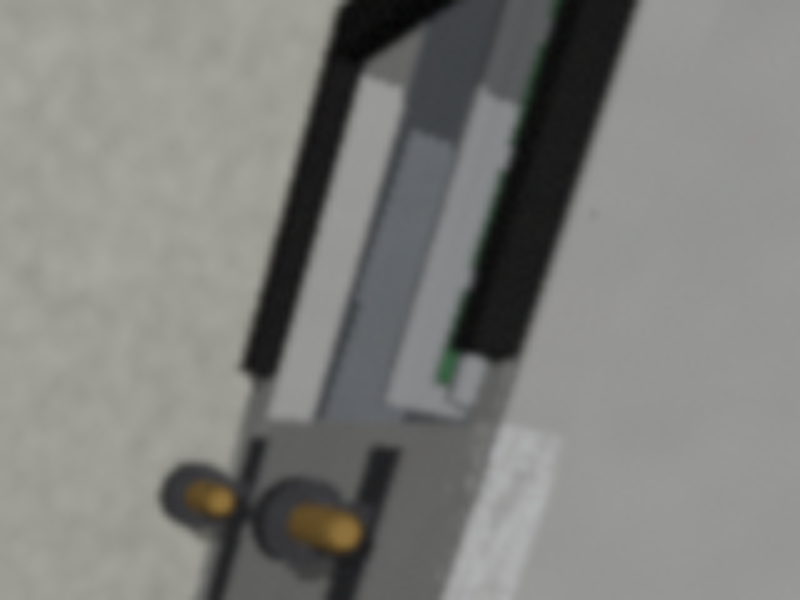

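```bash
python3 - <<'E'
from h import *
import pickle
np.set_printoptions(suppress=True,precision=4)
a=pickle.load(open("wp1.pkl","rb"));b=pickle.load(open("wp2.pkl","rb"))
P=lambda a,o,s:((a[0]+.5)/s+o[0]-.5,(a[1]+.5)/s+o[1]-.5)
up1=P((172,210),(225,70),7);up2=P((348,534),(280,20),5);lo2=P((224,501),(280,20),5)
print("upper",tri([(a,up1),(b,up2)]), plane(a,up1,.146),plane(b,up2,.146),"lower",plane(b,lo2,.054))
# top cabinet edge in view1 at z .165
q=[(398,208),(658,260),(762,10),(455,0)]
for u in q:print(u,plane(a,P(u,(0,0),1.5),.165))
q=[(521,48),(495,142)]
T=cam("top");S=cam("scene")
for c,n in((T,"t"),(S,"s")):
    print(n,proj(c,(.464,-.238,.146)))
E
```

```text
upper (array([ 0.4646, -0.2368,  0.1485]), [array([-0. ,  0.1]), array([ 0. , -0.1])]) [ 0.4647 -0.2368  0.146 ] [ 0.4645 -0.2377  0.146 ] lower [ 0.4649 -0.2377  0.054 ]
(398, 208) [ 0.438  -0.2574  0.165 ]
(658, 260) [ 0.4461 -0.412   0.165 ]
(762, 10) [ 0.5725 -0.4034  0.165 ]
(455, 0) [ 0.54  -0.258  0.165]
t [379.7641 216.0419]
s [148.7128 150.2975]
```

```bash
python3 -m inch '[[[1,0.5,5,0,0,0,9],[1,1,11,0,0,0,18],[1,2,17,0,0,0,27.5],[1,3,23,0,0,0,27.5],[1,3.5,27,0,0,0,27.5],[1,3.5,27,0,0,0,27.5],[1,3.5,27,0,0,0,27.5],[1,3.5,27,0,0,0,27.5]]]'
python3 w.py wd1
```

```text
time_s: 3.22
position: [0.4195, 0.1106, 0.2713]
tool_rot: [[0.663, -0.0, 0.749], [-0.749, -0.0, 0.663], [0.0, -1.0, -0.0]]
ft_force: [0.2, 0.4, -0.7]
grip_width: 0.0856
```

View pics/wd1.png

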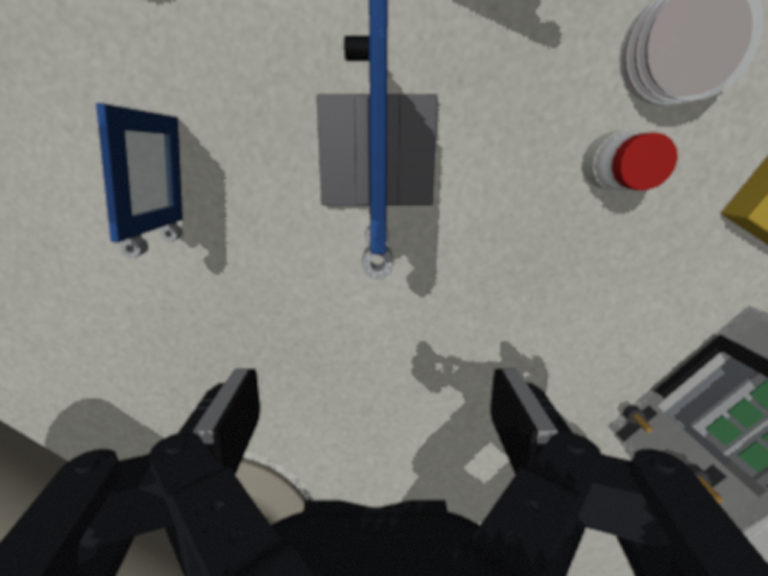

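```bash
python3 - <<'E'
from h import *
import pickle
np.set_printoptions(suppress=True,precision=4)
a=pickle.load(open("wd1.pkl","rb"));f=a["f"].astype(int)
m=((f[...,2]>f[...,0]+50)&(f[...,2]>80))
pts=[]
for v in range(0,175,5):
    u=np.nonzero(m[v,235:270])[0]
    if len(u)>4:
        c=235+u.mean();p=plane(a,(c,v),.17);pts.append(p[:2]);
        if v%20==0:print(v,u.min()+235,u.max()+235,p)
P=np.array(pts);d=cv2.fitLine(P.astype(np.float32),cv2.DIST_L2,0,.01,.01).ravel();print(d,np.degrees(np.arctan2(d[1],d[0])))
vs=np.nonzero(m[:,252])[0];print("ends",vs.min(),vs.max(),plane(a,(252.2,vs.max()+.5),.17))
print("sock",plane(a,(378/1.5,260.5/1.5),.143))
s=env.observe();print(s["position"],s["tool_rot"][:,0])
E
```

```text
0 247 256 [0.5365 0.2138 0.17  ]
20 247 256 [0.5266 0.205  0.17  ]
40 247 256 [0.5162 0.1958 0.17  ]
60 248 256 [0.5056 0.1858 0.17  ]
80 247 256 [0.4941 0.1761 0.17  ]
100 247 256 [0.4823 0.1656 0.17  ]
120 247 256 [0.4699 0.1546 0.17  ]
140 248 255 [0.457  0.1431 0.17  ]
160 248 256 [0.4437 0.1307 0.17  ]
[0.7472 0.6646 0.4911 0.1734] 41.650127
ends 0 168 [0.4379 0.1253 0.17  ]
sock [0.429  0.1173 0.143 ]
[0.4195 0.1107 0.2713] [ 0.663  -0.7486  0.0001]
```

```bash
python3 -m inch '[[[1,6,5,0,0,0,0],[1,6.7,5.8,-3,0,0,0],[1,6.7,5.8,-7,0,0,0],[0.2,6.7,5.8,-11,0,0,0],[0,6.7,5.8,-13,0,0,0],[-0.3,6.7,5.8,-13,0,0,0],[-0.3,6.7,5.8,-13,0,0,0],[-0.3,6.7,5.8,-13,0,0,0]]]' 50
python3 w.py wd2; python3 -c "
from h import *
crop(cam('scene'),'sd2',230,100,130,130,5)"
```

```text
time_s: 4.28
position: [0.4869, 0.1695, 0.1424]
tool_rot: [[0.664, 0.002, 0.748], [-0.748, 0.0, 0.664], [0.001, -1.0, 0.002]]
ft_force: [0.2, 0.4, 0.4]
grip_width: 0.0303
```

View pics/wd2.png

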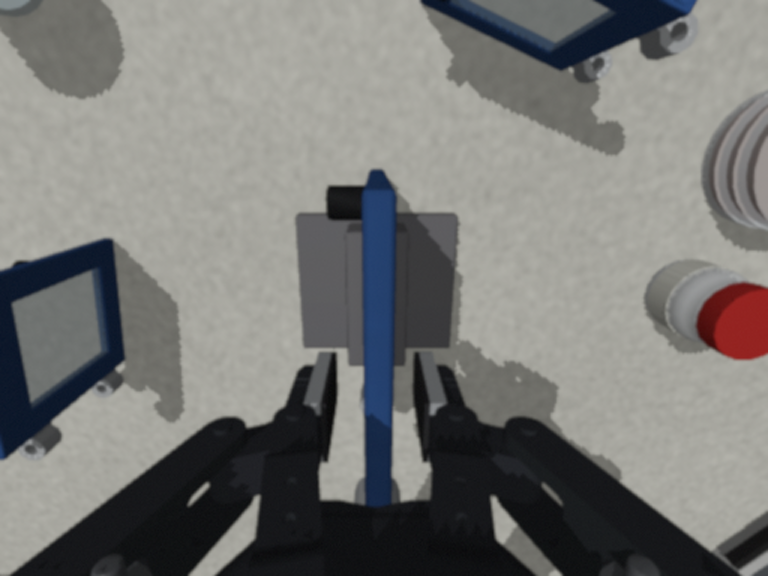

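View pics/sd2.png

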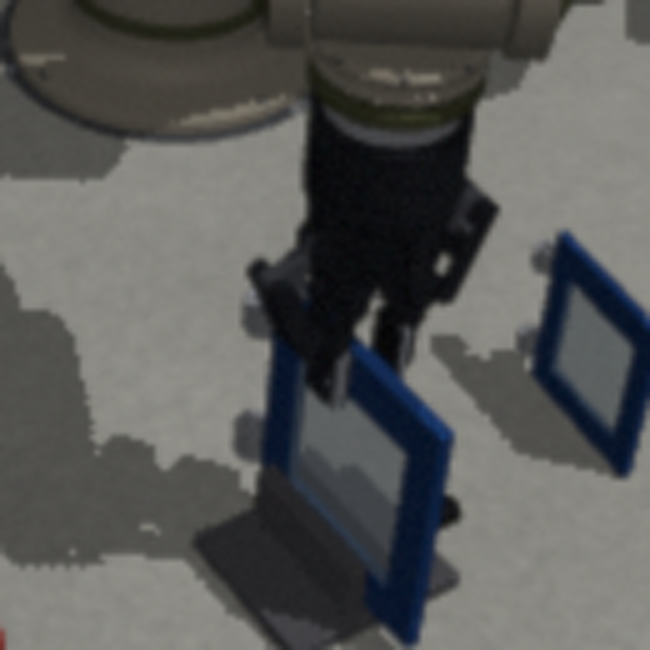

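```bash
python3 -m inch '[[[-1,0,0,0,0,0,0],[-1,0,0,0,0,0,0],[-1,0,0,0,0,0,0],[-1,0,0,0,0,0,0],[-1,0,0,1,0,0,0],[-1,0,0,1,0,0,0]]]' 60
python3 -m inch '[[[-1,0,0,2,0,0,0],[-1,0,0,4,0,0,0],[-1,0,0,6,0,0,0],[-1,0,0,8,0,0,0],[-1,0,0,10,0,0,0],[-1,0,0,12,0,0,0],[-1,0,0,12,0,0,0],[-1,0,0,12,0,0,0]]]' 60
python3 w.py wd3; python3 -c "
from h import *
crop(cam('scene'),'sd3',230,80,130,130,5)"
```

```text
time_s: 5.12
position: [0.4864, 0.1697, 0.1517]
tool_rot: [[0.664, 0.0, 0.747], [-0.747, -0.0, 0.664], [0.0, -1.0, 0.0]]
ft_force: [0.3, 0.3, -2.5]
grip_width: 0.0093
time_s: 6.12
position: [0.4859, 0.1696, 0.2701]
tool_rot: [[0.664, -0.002, 0.747], [-0.747, -0.0, 0.664], [-0.001, -1.0, -0.002]]
ft_force: [-0.2, -0.2, -2.5]
grip_width: 0.009
```

View pics/wd3.png

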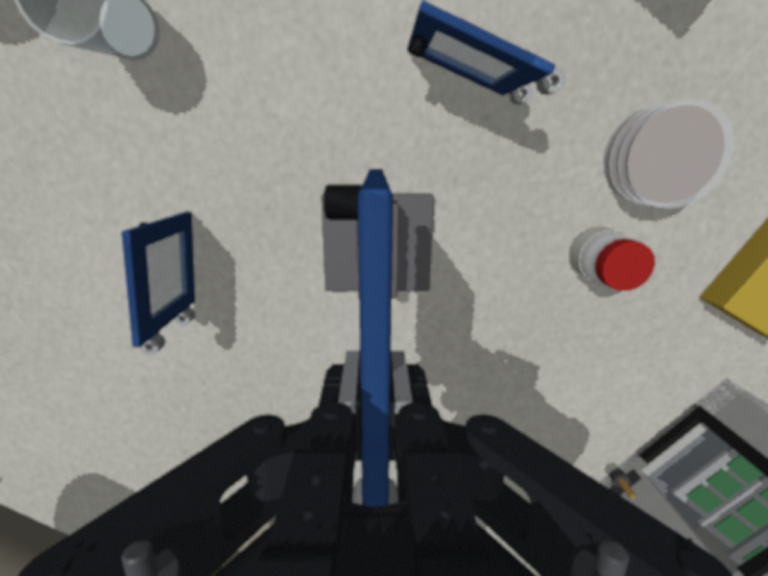

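View pics/sd3.png

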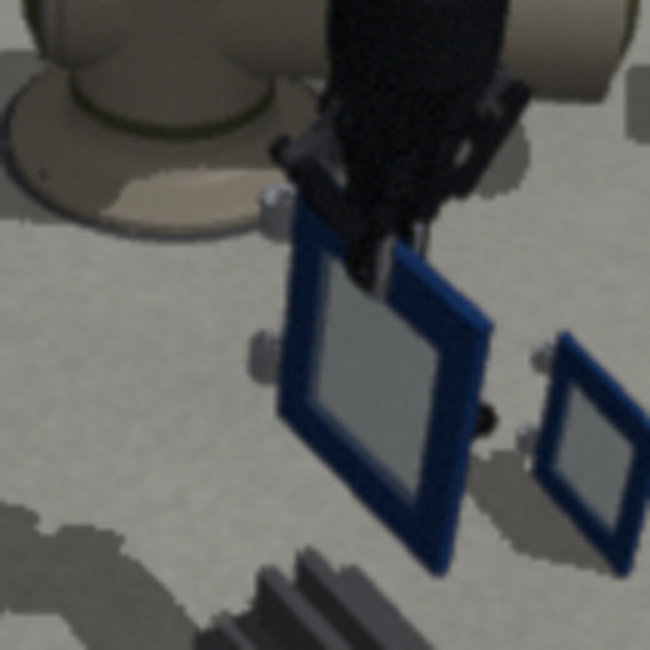

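```bash
python3 -m inch '[[[-1,-0.3,-2,0,0,0,5],[-1,-0.7,-5,0,0,0,11],[-1,-1.1,-9,0,0,0,18],[-1,-1.5,-13,0,0,0,26],[-1,-1.9,-17,0,0,0,34],[-1,-2.3,-21,0,0,0,42],[-1,-2.6,-23.5,0,0,0,48],[-1,-2.7,-25,0,0,0,51.3],[-1,-2.7,-25,-2,0,0,51.3],[-1,-2.7,-25,-4,0,0,51.3],[-1,-2.7,-25,-6,0,0,51.3],[-1,-2.7,-25,-8,0,0,51.3],[-1,-2.7,-25,-9,0,0,51.3],[-1,-2.7,-25,-9,0,0,51.3],[-1,-2.7,-25,-9,0,0,51.3],[-1,-2.7,-25,-9,0,0,51.3]]]' 60
python3 w.py wd4; python3 -c "
from h import *
crop(cam('scene'),'sd4',110,90,150,140,5);crop(cam('top'),'td4',290,130,140,120,5)"
```

```text
time_s: 8.22
position: [0.4596, -0.0804, 0.1819]
tool_rot: [[0.999, 0.001, -0.051], [0.051, -0.0, 0.999], [0.001, -1.0, -0.001]]
ft_force: [0.2, 0.8, -2.9]
grip_width: 0.0089
```

View pics/wd4.png

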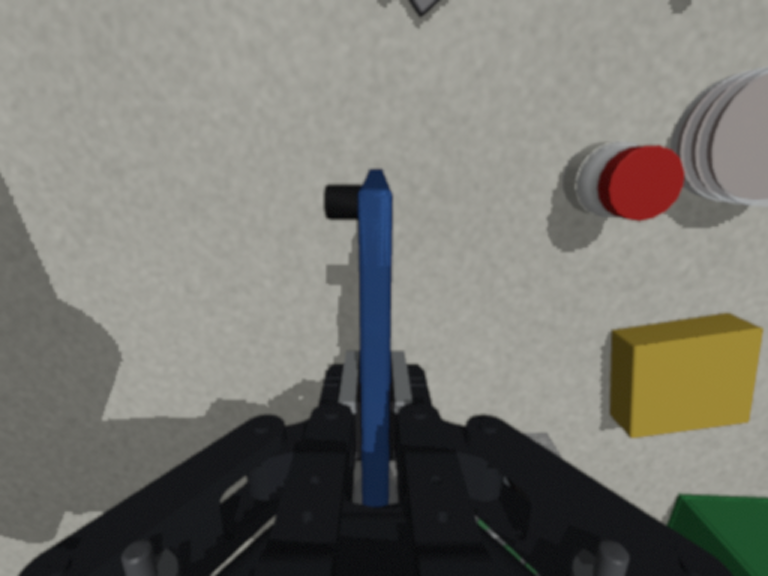

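View pics/sd4.png

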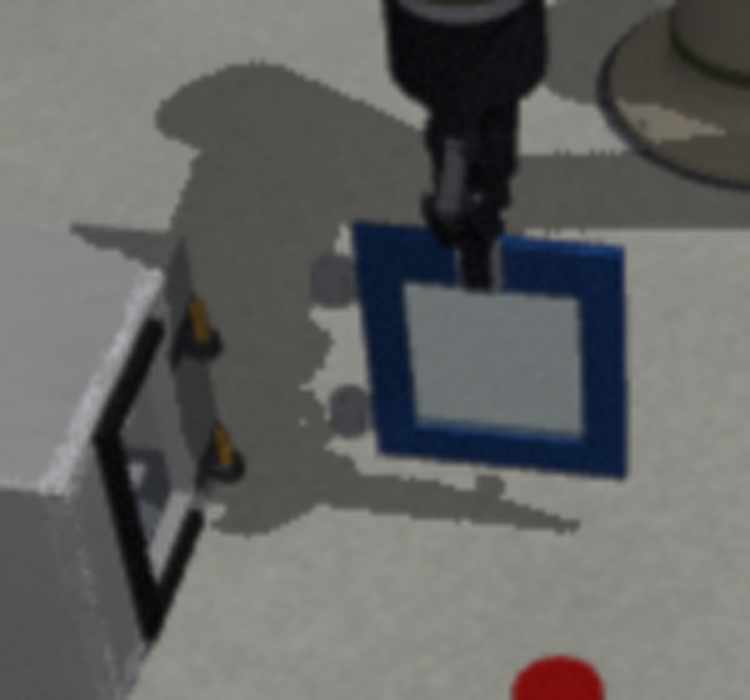

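View pics/td4.png

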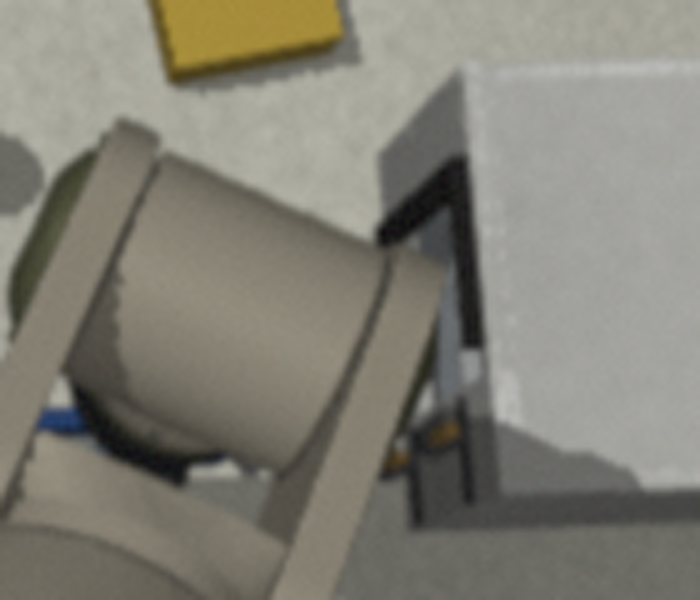

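```bash
python3 - <<'E'
from h import *
np.set_printoptions(suppress=True,precision=2)
S=cam("scene");s=env.observe();p=s["position"];R=s["tool_rot"];print(p,R[:,2])
u=R[:,2];n=R[:,0]
def door(along,up,nx=0): # from hinge axis, door_hinge height
    return p-u*.0783+u*along+n*nx+np.array([0,0,-.1116+up])
pr=lambda q:((proj(S,q)-[110,90])+.5)*5-.5
for nm,a,z in[("top hinge",.013,.140),("top free",.153,.140),("bot hinge",.013,-.018),("bot free",.153,-.018)]:
    for nx in(-.005,.005):print(nm,nx,pr(door(a,z,nx)))
for nm,z in(("lowsock",0),("upsock",92)):
    print(nm,"mid",pr(door(0,(z+10)/1000)),"outer side",pr(door(-.011,z/1000)))
print("pins",pr((.4646,-.2372,.146)),pr((.4646,-.2372,.054)))
E
```

```text
[ 0.46 -0.08  0.18] [-0.05  1.   -0.  ]
top hinge -0.005 [355.   221.74]
top hinge 0.005 [350.36 233.9 ]
top free -0.005 [627.41 247.11]
top free 0.005 [624.38 259.53]
bot hinge -0.005 [382.59 447.  ]
bot hinge 0.005 [378.52 459.29]
bot free -0.005 [630.55 471.89]
bot free 0.005 [627.82 484.42]
lowsock mid [352.74 413.89] outer side [334.99 425.27]
upsock mid [335.34 283.63] outer side [316.71 296.53]
pins [196.63 304.39] [220.91 430.86]
```

```bash
python3 - <<'E'
from h import *
import pickle
np.set_printoptions(suppress=True,precision=2)
W=pickle.load(open("wd4.pkl","rb"));s=env.observe();p=s["position"];R=s["tool_rot"];u=R[:,2];n=R[:,0]
def door(along,up,nx=0): return p-u*.0783+u*along+n*nx+np.array([0,0,-.1116+up])
for nx in(-.005,.005):
  print(proj(W,door(.153,.140,nx)),proj(W,door(.153,-.018,nx)),proj(W,door(.10,.140,nx)))
f=W["f"].astype(int);print([(v,f[v,250].tolist()) for v in range(110,136,2)])
for v in(135,160,190,215,225):
  m=np.nonzero((f[v,225:275,2]>f[v,225:275,0]+40))[0]+225;print(v,m.min(),m.max())
crop(W,"wd4c",210,100,80,80,7)
E
```

```text
[238.91 122.98] [244.95 110.44] [240.37 237.87]
[263.16 122.97] [255.31 110.43] [261.42 237.86]
[(110, [152, 151, 144]), (112, [108, 110, 112]), (114, [24, 40, 70]), (116, [21, 39, 69]), (118, [21, 39, 70]), (120, [22, 40, 70]), (122, [22, 40, 70]), (124, [23, 41, 72]), (126, [30, 52, 92]), (128, [36, 64, 109]), (130, [37, 67, 115]), (132, [36, 63, 108]), (134, [35, 62, 107])]
135 239 260
160 240 260
190 241 259
215 241 259
225 241 259
```

View pics/wd4c.png

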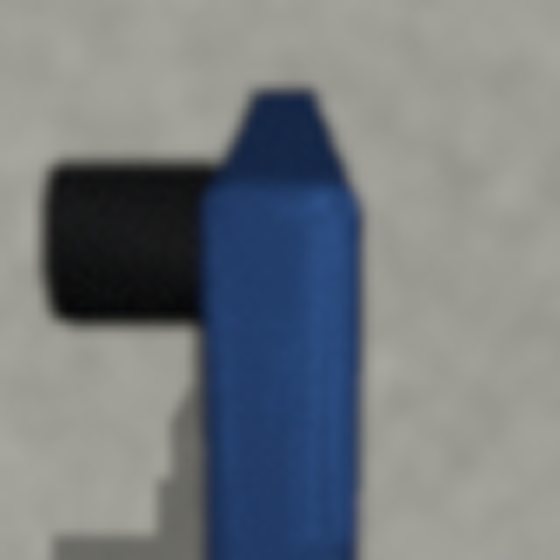

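```bash
python3 -m inch '[[[-1,0.1,-2,0,0,0,0],[-1,0.1,-4,0,0,0,0],[-1,0.1,-5.5,0,0,0,0],[-1,0.1,-6.5,0,0,0,0],[-1,0.1,-7.3,0,0,0,0],[-1,0.1,-7.8,0,0,0,0],[-1,0.1,-7.8,0,0,0,0],[-1,0.1,-7.8,0,0,0,0],[-1,0.1,-7.8,0,0,0,0]]]' 60
python3 -c "
from h import *
np.set_printoptions(suppress=True,precision=2)
S=cam('scene');crop(S,'sd5',120,120,80,80,7);crop(cam('top'),'td5',290,130,140,120,5)
s=env.observe();p=s['position'];R=s['tool_rot'];u=R[:,2];print(p*1000,R[:,2],s['ft_force'],s['wrist_torque'])
pr=lambda q:((proj(S,q)-[120,120])+.5)*7-.5
for z in(0,.092):
  h=p-u*.0793+np.array([0,0,z-.1116]);print('sock bottom',h,pr(h),'top',pr(h+[0,0,.02]),'pin',pr([.4646,-.2372,z+.054]))
"
```

```text
time_s: 9.55
position: [0.4604, -0.158, 0.1814]
tool_rot: [[0.999, 0.0, -0.052], [0.052, 0.0, 0.999], [0.0, -1.0, 0.0]]
ft_force: [0.4, 0.2, -3.4]
grip_width: 0.0088
[ 460.38 -158.12  181.34] [-0.05  1.    0.  ] [ 0.54  1.02 -3.65] [ 0.05 -0.01  0.01]
sock bottom [ 0.46 -0.24  0.07] [233.75 364.17] top [226.54 326.6 ] pin [239.48 393.41]
sock bottom [ 0.46 -0.24  0.16] [199.12 183.82] top [191.08 141.93] pin [205.49 216.35]
```

View pics/sd5.png

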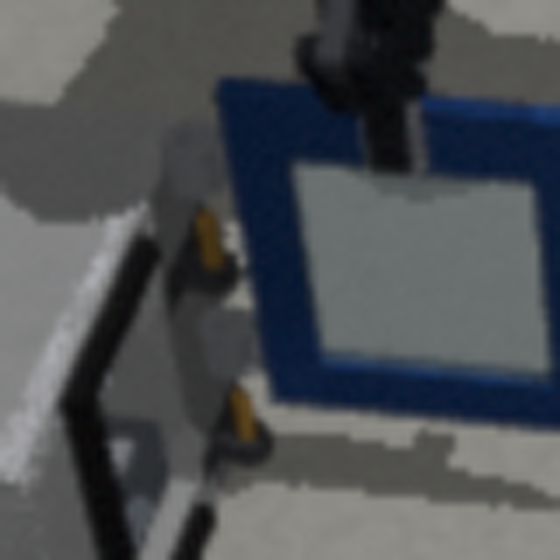

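View pics/td5.png

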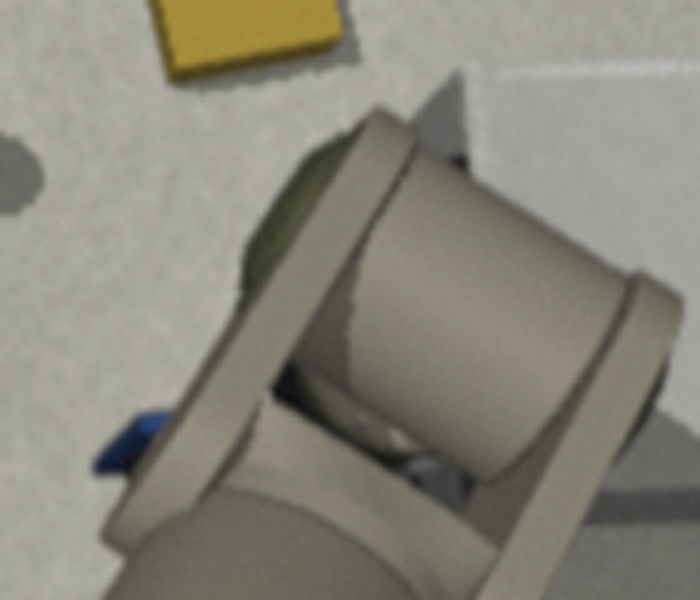

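```bash
python3 -m inch '[[[-1,0,0,-0.6,0,0,0],[-1,0,0,-1.1,0,0,0],[-1,0,0,-1.4,0,0,0],[-1,0,0,-1.4,0,0,0]]]' 60
python3 -m inch '[[[-1,0,0,-0.2,0,0,0],[-1,0,0,-0.4,0,0,0],[-1,0,0,-0.4,0,0,0]]]'; python3 -c "
from rig import env
s=env.observe();print(s['position']*1000,s['ft_force'],s['wrist_torque'])"
```

```text
time_s: 10.15
position: [0.4603, -0.1583, 0.167]
tool_rot: [[0.999, -0.001, -0.051], [0.051, 0.0, 0.999], [-0.001, -1.0, 0.0]]
ft_force: [0.0, 0.3, -2.2]
grip_width: 0.0089
time_s: 10.52
position: [0.4603, -0.1583, 0.1632]
tool_rot: [[0.999, -0.0, -0.051], [0.051, 0.0, 0.999], [-0.0, -1.0, 0.0]]
ft_force: [-0.7, 0.0, -2.7]
grip_width: 0.0091
[ 460.28965025 -158.2723239   163.19573273] [-0.6962112   0.00424164 -2.65589651] [-0.00898517  0.00204196  0.00746547]
```

```bash
python3 -m inch '[[[-1,0,0,-0.15,0,0,0],[-1,0,0,-0.3,0,0,0],[-1,0,0,-0.3,0,0,0]]]'; python3 -c "
from rig import env
s=env.observe();print(s['position']*1000,s['ft_force'],s['wrist_torque'])"
python3 -c "
from h import *
S=cam('scene');crop(S,'sd6',120,120,80,80,7)"
```

```text
time_s: 10.9
position: [0.4603, -0.1583, 0.1602]
tool_rot: [[0.999, -0.0, -0.051], [0.051, 0.0, 0.999], [-0.0, -1.0, 0.0]]
ft_force: [0.5, -0.2, -3.1]
grip_width: 0.009
[ 460.32085347 -158.27892608  160.21577793] [ 0.48129737 -0.15462358 -3.11416924] [ 0.0017205   0.01860479 -0.02091103]
```

View pics/sd6.png

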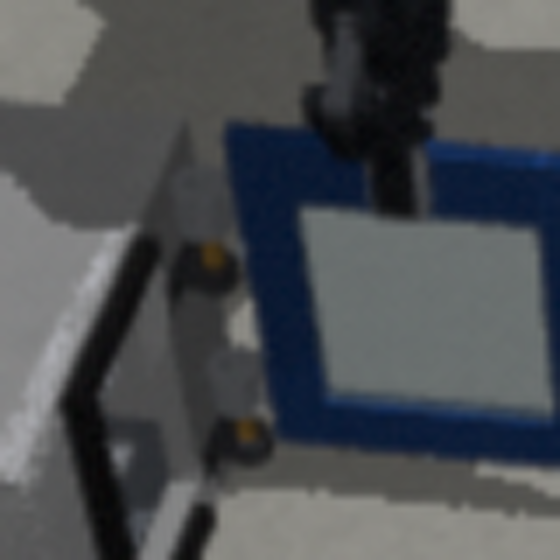

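```bash
python3 -m inch '[[[-1,0,0,-0.2,0,0,0],[-1,0,0,-0.4,0,0,0],[-1,0,0,-0.5,0,0,0],[-1,0,0,-0.5,0,0,0]]]'
python3 -m inch '[[[-1,0,0,-0.2,0,0,0],[-1,0,0,-0.4,0,0,0],[-1,0,0,-0.5,0,0,0],[-1,0,0,-0.5,0,0,0]]]'; python3 -c "
from rig import env
s=env.observe();print(s['position']*1000,s['ft_force'],s['wrist_torque'])"
```

```text
time_s: 11.45
position: [0.4603, -0.1583, 0.1552]
tool_rot: [[0.999, -0.0, -0.051], [0.051, 0.0, 0.999], [-0.0, -1.0, 0.0]]
ft_force: [-0.4, -0.2, -3.3]
grip_width: 0.0094
time_s: 11.95
position: [0.4603, -0.1583, 0.1502]
tool_rot: [[0.999, -0.0, -0.051], [0.051, 0.0, 0.999], [-0.0, -1.0, 0.0]]
ft_force: [-0.1, 0.3, -3.1]
grip_width: 0.0088
[ 460.32963    -158.28077231  150.23356172] [-0.10543746  0.30288841 -3.10524269] [-0.02502784 -0.05212434  0.01147853]
```

```bash
python3 -m inch '[[[-1,0,0,-0.2,0,0,0],[-1,0,0,-0.4,0,0,0],[-1,0,0,-0.6,0,0,0],[-1,0,0,-0.65,0,0,0],[-1,0,0,-0.65,0,0,0]]]'
python3 -m inch '[[[-1,0,0,-0.1,0,0,0],[-1,0,0,-0.2,0,0,0],[-1,0,0,-0.2,0,0,0]]]'; python3 -c "
from rig import env
s=env.observe();print(s['position']*1000,s['ft_force'],s['wrist_torque'])
from h import *
S=cam('scene');crop(S,'sd7',120,120,80,80,7)"
```

```text
time_s: 12.58
position: [0.4603, -0.1583, 0.1438]
tool_rot: [[0.999, -0.0, -0.051], [0.051, 0.0, 0.999], [-0.0, -1.0, 0.0]]
ft_force: [-0.8, -0.4, -3.3]
grip_width: 0.0085
time_s: 12.95
position: [0.4604, -0.1583, 0.1418]
tool_rot: [[0.999, -0.0, -0.051], [0.051, -0.0, 0.999], [-0.0, -1.0, -0.0]]
ft_force: [-0.3, -0.7, -2.6]
grip_width: 0.0095
[ 460.37157261 -158.31730042  141.78696408] [-0.33220951 -0.70404824 -2.61348824] [ 0.00321586 -0.01307455 -0.02300108]
```

View pics/sd7.png

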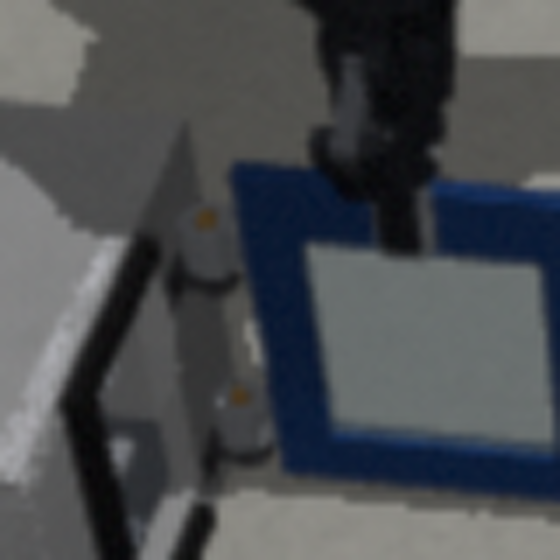

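Both pins now show through the socket tops (brass dots at (207,219) and (240,395) in the crop). I'll lower the last fraction in half-millimetre steps until the weight comes off.

```bash
python3 -m inch '[[[-1,0,0,-0.05,0,0,0],[-1,0,0,-0.1,0,0,0],[-1,0,0,-0.1,0,0,0]]]'; python3 -c "
from rig import env
for i in range(1):
  s=env.observe();print(s['position']*1000,s['ft_force'],s['wrist_torque'])"
```

```text
time_s: 13.38
position: [0.4605, -0.1582, 0.1414]
tool_rot: [[0.999, 0.001, -0.051], [0.051, -0.0, 0.999], [0.001, -1.0, -0.0]]
ft_force: [-0.9, 3.1, 4.8]
grip_width: 0.0089
[ 460.50949588 -158.21163416  141.38243325] [-0.92838784  3.07722058  4.83566064] [ 0.27702061  0.27554837 -0.03932138]
```

```bash
python3 -m inch '[[[-1,0,0,0.05,0,0,0],[-1,0,0,0.05,0,0,0],[-0.7,0,0,0.05,0,0,0],[-0.3,0,0,0.05,0,0,0],[-0.1,0,0,0.05,0,0,0],[-0.1,0,0,0.05,0,0,0]]]'; python3 w.py wd8;python3 -c "
from rig import env
s=env.observe();print(s['position']*1000,s['ft_force'],s['wrist_torque'])
from h import *
S=cam('scene');crop(S,'sd8',110,100,100,100,6)"
```

```text
time_s: 14.12
position: [0.4604, -0.1584, 0.1413]
tool_rot: [[0.999, -0.0, -0.051], [0.051, -0.0, 0.999], [-0.0, -1.0, -0.0]]
ft_force: [-0.0, 0.4, 0.1]
grip_width: 0.0384
[ 460.34639207 -158.34691118  141.26948218] [-0.36802466  0.41253655  0.32435381] [ 0.01680458 -0.0334537   0.01687133]
```

View pics/sd8.png

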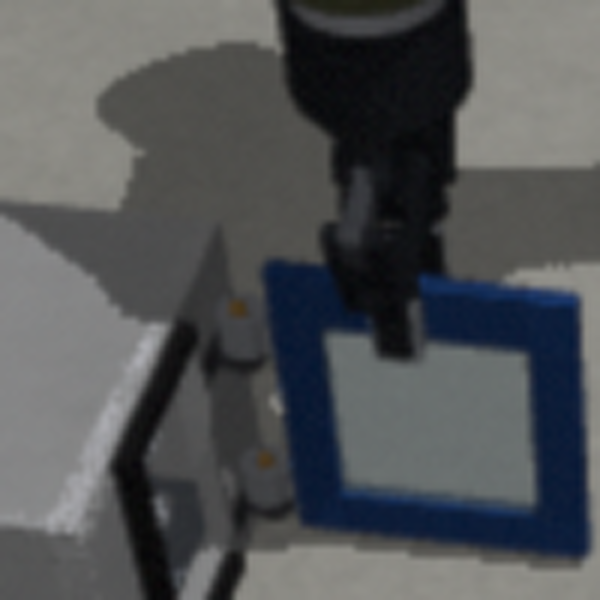

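View pics/wd8.png

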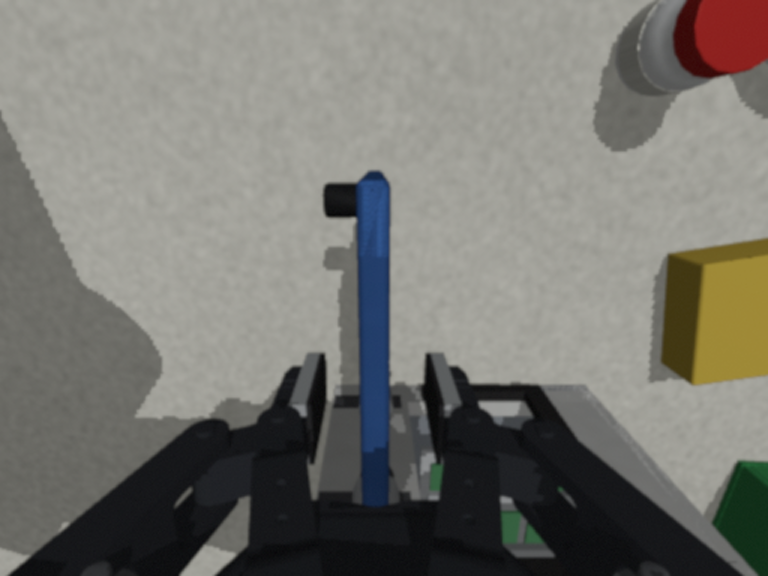

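```bash
python3 -m inch '[[[-0.1,0,0,1,0,0,0],[-0.1,0,0,3,0,0,0],[-0.1,0,0,5,0,0,0],[-0.1,0,0,6,0,0,0],[-0.1,0,0,6,0,0,0],[-1,-3,2,6,0,0,0],[-1,-4.2,3.5,6,0,0,0],[-1,-4.2,3.5,6,0,0,0],[-1,-4.2,3.5,4,0,0,0],[-1,-4.2,3.5,2,0,0,0],[-1,-4.2,3.5,0,0,0,0],[-1,-4.2,3.5,-0.6,0,0,0],[-1,-4.2,3.5,-0.6,0,0,0],[-1,-4.2,3.5,-0.6,0,0,0]]]' 20; python3 w.py wd9;python3 -c "
from rig import env
s=env.observe();print(s['position']*1000,s['ft_force'])
from h import *
S=cam('scene');crop(S,'sd9',110,100,100,100,6)"
```

```text
time_s: 15.98
position: [0.4188, -0.1236, 0.1359]
tool_rot: [[0.999, 0.001, -0.051], [0.051, -0.001, 0.999], [0.001, -1.0, -0.001]]
ft_force: [-0.6, -0.9, -0.0]
grip_width: 0.0
[ 418.7370841  -123.56697906  135.91698464] [-0.27314503 -0.12789038 -0.32021227]
```

View pics/sd9.png

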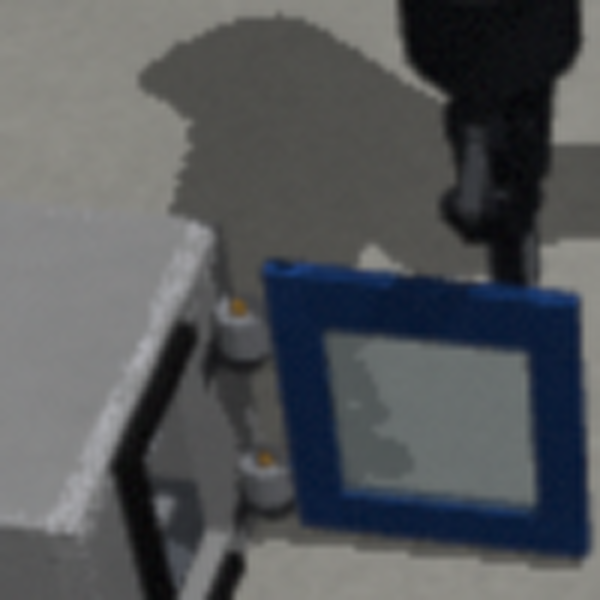

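View pics/wd9.png

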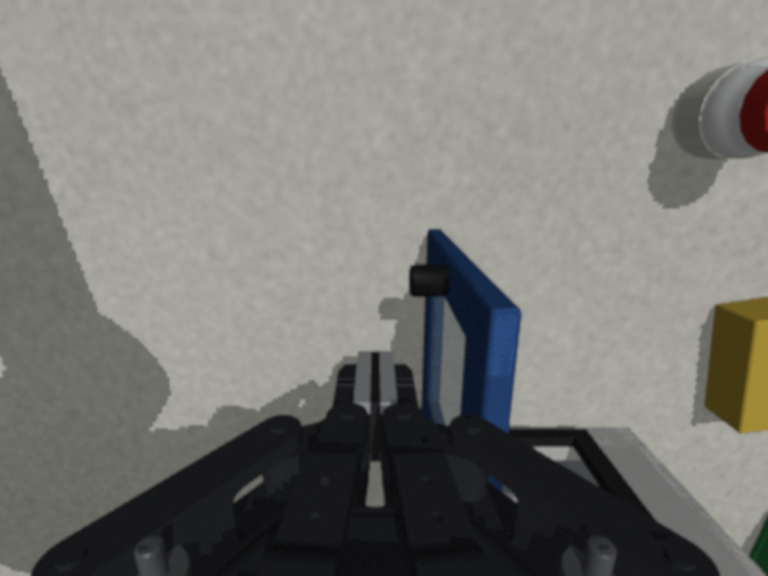

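```bash
python3 - <<'E'
import numpy as np
p0=np.array([.4188,-.1236]);c=np.array([.4646,-.2372])
for th in[92.9,90,86,80,74,68,62,56,50,44,38,32,26,20,16,13,10,8,6,4.5,2.8]:
    a=np.radians(th);p=c+.115*np.array([np.cos(a),np.sin(a)])+.015*np.array([-np.sin(a),np.cos(a)])
    print(th,((p-p0)*100).round(2),round(th-92.9,1))
E
```

```text
92.9 [2.5  0.05] 0.0
90 [3.08 0.14] -2.9
86 [3.89 0.22] -6.9
80 [5.1  0.23] -12.9
74 [6.31 0.11] -18.9
68 [ 7.5  -0.14] -24.9
62 [ 8.65 -0.5 ] -30.9
56 [ 9.77 -0.99] -36.9
50 [10.82 -1.59] -42.9
44 [11.81 -2.29] -48.9
38 [12.72 -3.1 ] -54.9
32 [13.54 -3.99] -60.9
26 [14.26 -4.97] -66.9
20 [14.87 -6.02] -72.9
16 [15.22 -6.75] -76.9
13 [15.45 -7.31] -79.9
10 [15.64 -7.89] -82.9
8 [15.76 -8.27] -84.9
6 [15.86 -8.67] -86.9
4.5 [15.93 -8.96] -88.4
2.8 [15.99 -9.3 ] -90.1
```

```bash
python3 -m inch '[[[-1,1,0,0,0,0,0],[-1,1.6,0,0,0,0,0],[-1,2.1,0,0,0,0,0],[-1,2.5,0.05,0,0,0,0],[-1,3.1,0.15,0,0,0,-3],[-1,3.9,0.2,0,0,0,-7],[-1,4.5,0.2,0,0,0,-10],[-1,5.1,0.2,0,0,0,-13],[-1,5.7,0.2,0,0,0,-16],[-1,6.3,0.1,0,0,0,-19],[-1,6.9,0,0,0,0,-22],[-1,7.5,-0.1,0,0,0,-25],[-1,8.1,-0.3,0,0,0,-28],[-1,8.65,-0.5,0,0,0,-31],[-1,8.65,-0.5,0,0,0,-31]]]' 20; python3 w.py wd10;python3 -c "
from rig import env
s=env.observe();print(s['position']*1000,s['ft_force'])
from h import *
S=cam('scene');crop(S,'sd10',110,100,100,100,6)"
```

```text
time_s: 17.95
position: [0.5051, -0.1283, 0.1352]
tool_rot: [[0.883, -0.0, 0.47], [-0.47, 0.0, 0.883], [-0.0, -1.0, -0.0]]
ft_force: [1.2, 0.3, -0.8]
grip_width: -0.0002
[ 504.80762544 -128.20255755  135.16767702] [0.75977185 0.8955397  0.11377868]
```

View pics/sd10.png

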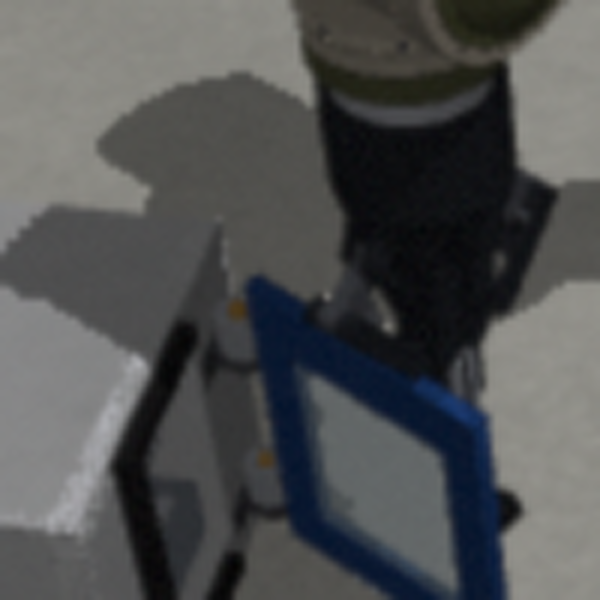

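View pics/wd10.png

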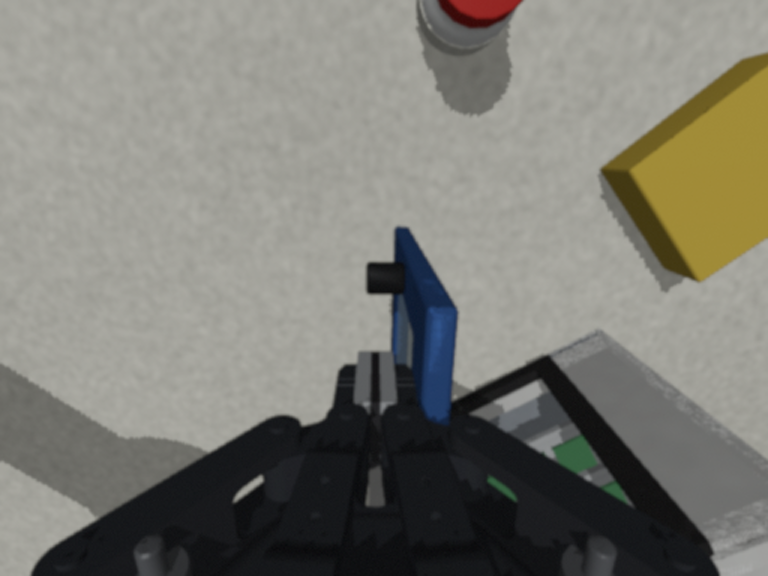

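```bash
python3 -m inch '[[[-1,0.6,-0.25,0,0,0,-3],[-1,1.1,-0.5,0,0,0,-6],[-1,1.65,-0.8,0,0,0,-9],[-1,2.2,-1.1,0,0,0,-12],[-1,2.7,-1.45,0,0,0,-15],[-1,3.2,-1.8,0,0,0,-18],[-1,3.65,-2.2,0,0,0,-21],[-1,4.1,-2.6,0,0,0,-24],[-1,4.5,-3.05,0,0,0,-27],[-1,4.9,-3.5,0,0,0,-30],[-1,5.25,-4,0,0,0,-33],[-1,5.6,-4.5,0,0,0,-36],[-1,5.9,-5,0,0,0,-39],[-1,6.2,-5.5,0,0,0,-42],[-1,6.4,-5.85,0,0,0,-44],[-1,6.55,-6.25,0,0,0,-46],[-1,6.55,-6.25,0,0,0,-46]]]' 20; python3 w.py wd11;python3 -c "
from rig import env
s=env.observe();print(s['position']*1000,s['ft_force'])
from h import *
S=cam('scene');crop(S,'sd11',90,110,100,100,6)"
```

```text
time_s: 20.18
position: [0.5704, -0.191, 0.1353]
tool_rot: [[0.274, 0.0, 0.962], [-0.962, 0.0, 0.274], [-0.0, -1.0, 0.0]]
ft_force: [-1.0, 0.6, 0.3]
grip_width: 0.0001
[ 570.30013519 -190.83667183  135.28378476] [-0.05102701  0.31721909 -0.24707894]
```

View pics/sd11.png

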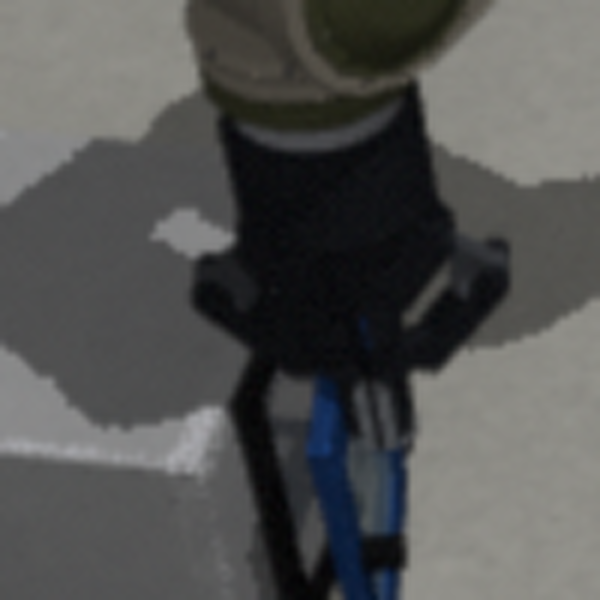

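View pics/wd11.png

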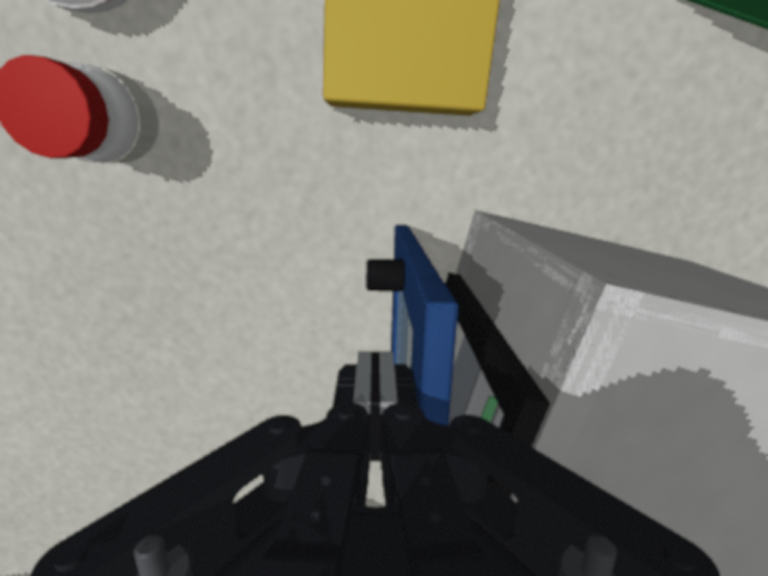

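```bash
python3 -m inch '[[[-1,-0.2,0.8,0,0,0,0],[-1,-0.2,0.8,0.7,0,0,0],[-1,-0.2,0.8,1.3,0,0,0],[-1,0.1,0.1,1.3,0,0,-3],[-1,0.4,-0.6,1.3,0,0,-6],[-1,0.5,-1,1.3,0,0,-8],[-1,0.65,-1.4,1.3,0,0,-10],[-1,0.75,-1.7,1.3,0,0,-12],[-1,0.8,-2,1.3,0,0,-13],[-1,0.8,-2,1.3,0,0,-13],[-1,0.8,-2,1.3,0,0,-13]]]' 20; python3 w.py wd12;python3 -c "
from rig import env
s=env.observe();print(s['position']*1000,s['ft_force'])
from h import *
S=cam('scene');crop(S,'sd12',80,110,110,110,6)"
```

```text
time_s: 21.65
position: [0.5783, -0.2108, 0.1483]
tool_rot: [[0.052, -0.0, 0.999], [-0.999, 0.0, 0.052], [-0.0, -1.0, -0.0]]
ft_force: [-0.9, -0.7, 0.4]
grip_width: 0.0002
[ 578.32911182 -210.7103556   148.32536884] [-0.12149457  0.82869796 -0.64787405]
```

View pics/sd12.png

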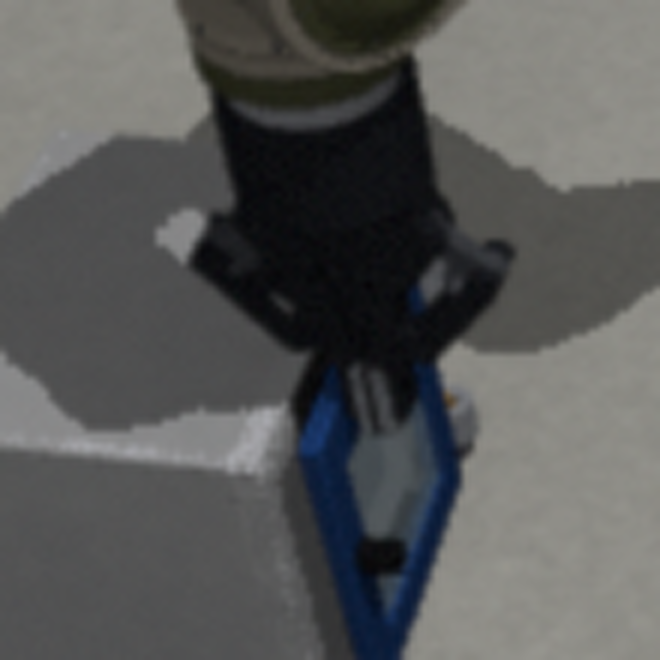

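View pics/wd12.png

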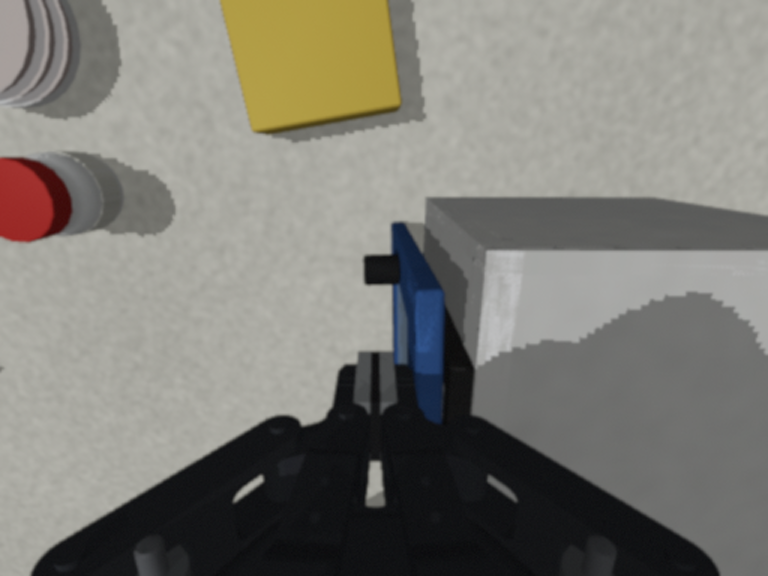

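```bash
for i in 1; do python3 -m inch '[[[-1,0,-0.1,0,0,0,0],[-1,0,-0.2,0,0,0,0],[-1,0,-0.2,0,0,0,0]]]' | grep -E 'pos|force'; done
python3 -m inch '[[[-1,0,-0.1,0,0,0,0],[-1,0,-0.15,0,0,0,0],[-1,0,-0.15,0,0,0,0]]]'| grep -E 'pos|force'
```

```text
position: [0.5784, -0.2129, 0.1483]
ft_force: [-0.3, -0.9, 0.3]
position: [0.5784, -0.2139, 0.1483]
ft_force: [0.9, 2.6, 1.4]
```

```bash
python3 -m inch '[[[-1,0,-0.05,0,0,0,0],[-1,0,-0.05,0,0,0,0]]]'| grep -E 'pos|force|time'; python3 w.py wd13;python3 - <<'E'
from h import *
s=env.observe();print(s['position']*1000,s['ft_force'])
S=cam('scene');crop(S,'sd13',80,110,110,110,6)
import pickle
W=pickle.load(open("wd13.pkl","rb"));crop(W,"wd13c",240,130,100,150,5)
E
```

```text
time_s: 22.75
position: [0.5784, -0.214, 0.1483]
ft_force: [0.3, 6.6, 0.6]
[ 578.37813166 -214.02588088  148.27320198] [0.11452025 5.62608305 1.09001221]
```

View pics/wd13c.png

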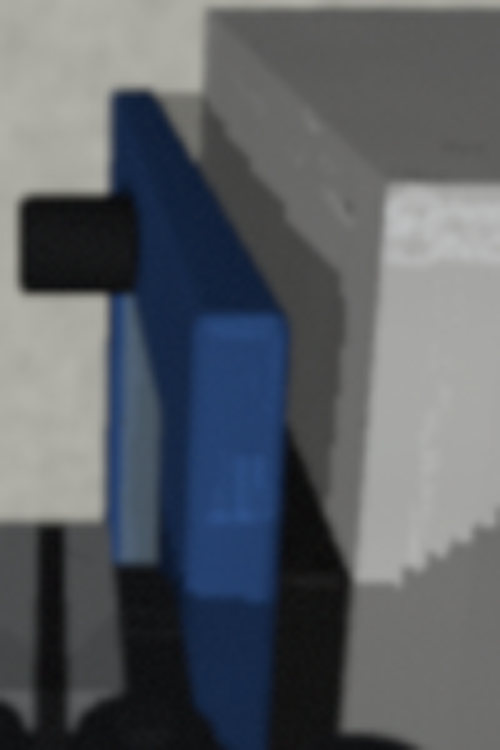

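View pics/sd13.png

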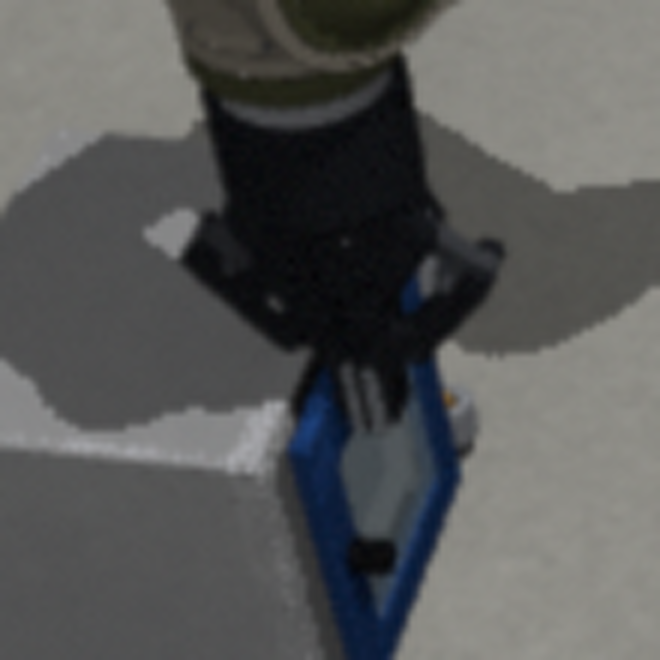

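```bash
python3 - <<'E'
from h import *
import pickle
np.set_printoptions(suppress=True,precision=4)
W=pickle.load(open("wd13.pkl","rb"))
P=lambda a:((a[0]+.5)/5+240-.5,(a[1]+.5)/5+130-.5)
def ang(a,b,z):
    p,q=plane(W,P(a),z),plane(W,P(b),z);d=p-q;print(p[:2],q[:2],np.degrees(np.arctan2(d[1],d[0])))
ang((288,322),(272,700),.17);ang((195,322),(187,560),.17);ang((382,190),(340,730),.165);ang((387,190),(358,575),.165)
E
```

```text
[ 0.6196 -0.2336] [ 0.5779 -0.2364] 3.8685794987053517
[ 0.6191 -0.2248] [ 0.5938 -0.2262] 3.0807553894750233
[ 0.6317 -0.2421] [ 0.5711 -0.2454] 3.0821101604290195
[ 0.6317 -0.2426] [ 0.5903 -0.245 ] 3.2871761892156672
```

```bash
python3 -m inch '[[[-1,0,-0.03,0,0,0,0],[-1,0,-0.03,0,0,0,0]]]'| grep -E 'pos|force|time'; python3 -m inch '[[[-1,0,0.1,0,0,0,0],[-1,0,0.3,0,0,0,0],[-1,0,0.8,0,0,0,0],[-1,0,2,0,0,0,0],[-1,0,4,3,0,0,0],[-1,0,8,7,0,0,0],[-1,0,13,10,0,0,0],[-1,-5,17,12,0,0,0],[-1,-10,20,12,0,0,0],[-1,-12,20,12,0,0,0],[-1,-12,20,12,0,0,0],[-1,-12,20,12,0,0,0]]]'; python3 w.py wd14;python3 - <<'E'
from h import *
s=env.observe();print(s['position']*1000,s['ft_force'])
S=cam('scene');crop(S,'sd14',60,110,130,130,6);T=cam('top');crop(T,'td14',340,130,130,120,5)
cv2.imwrite("pics/top14.png",cv2.cvtColor(T["f"],cv2.COLOR_RGB2BGR))
E
```

```text
time_s: 23.1
position: [0.5784, -0.214, 0.1483]
ft_force: [0.8, 6.1, 0.8]
time_s: 24.6
position: [0.4591, -0.0152, 0.2683]
tool_rot: [[0.051, 0.0, 0.999], [-0.999, -0.0, 0.051], [0.0, -1.0, 0.0]]
ft_force: [0.1, 0.1, 0.1]
grip_width: 0.0003
[459.15257333 -15.3292041  268.11895315] [-0.04589683 -0.69477917  0.70762516]
```

View pics/sd14.png

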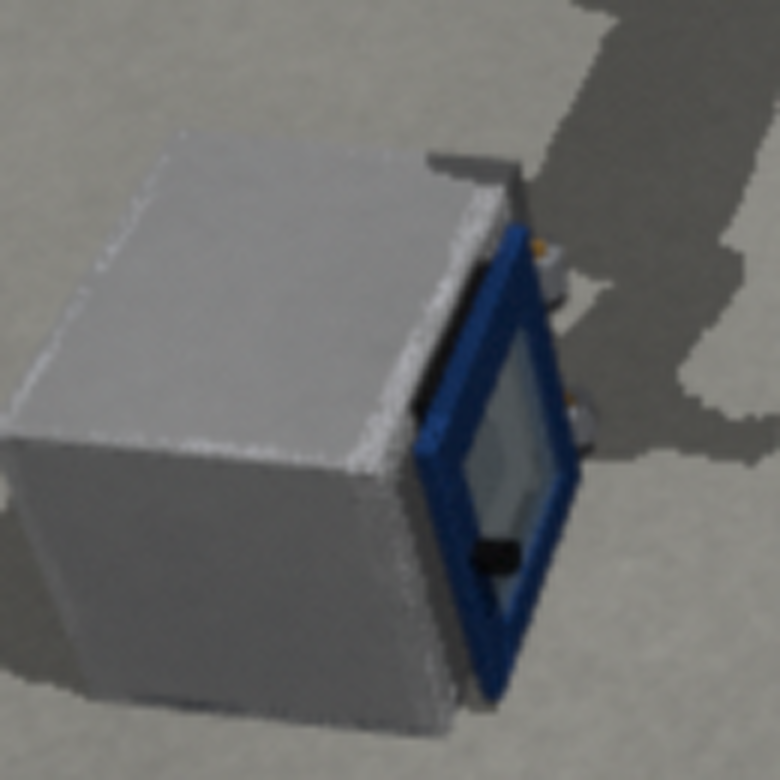

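View pics/td14.png

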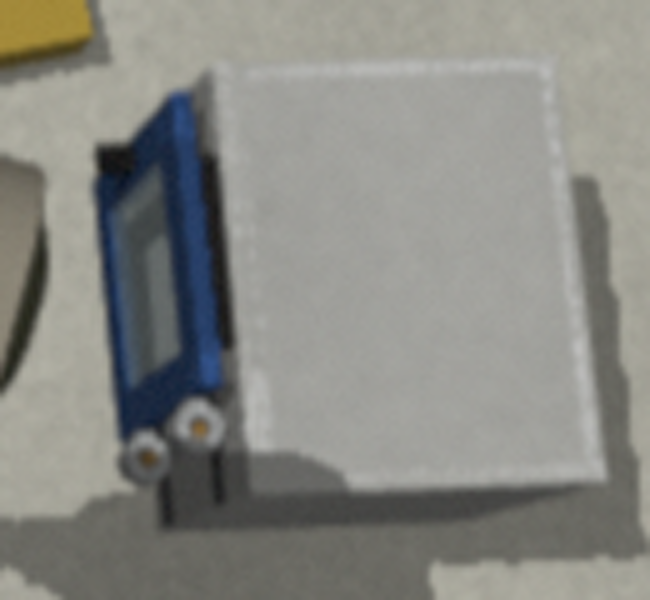

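View pics/top14.png

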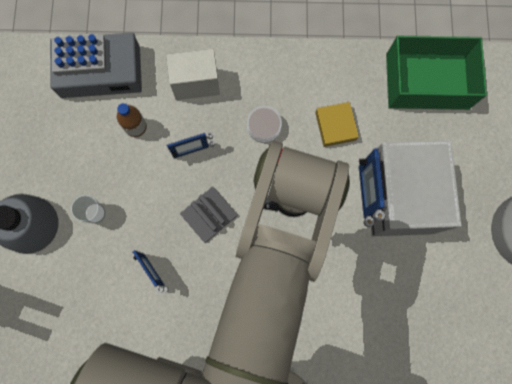

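```bash
python3 - <<'E'
from h import *
np.set_printoptions(suppress=True,precision=4)
S=cam('scene');T=cam('top')
s=lambda a:((a[0]+.5)/6+60-.5,(a[1]+.5)/6+110-.5);t=lambda a:((a[0]+.5)/5+340-.5,(a[1]+.5)/5+130-.5)
# outer top corners of the panel
h=tri([(S,s((520,232))),(T,t((208,390)))]);f=tri([(S,s((424,450))),(T,t((178,98)))])
print(h,f);d=f[0]-h[0];print(np.linalg.norm(d),np.degrees(np.arctan2(d[1],d[0])))
ang=np.radians(3.0);y=np.array([np.cos(ang),np.sin(ang)]);pin=np.array([.4646,-.2372])
print("expect mid-edge",pin+.013*y,pin+.153*y)
E
```

```text
(array([ 0.4801, -0.2361,  0.1665]), [array([-0.1, -0. ]), array([-0.1,  0. ])]) (array([ 0.616 , -0.2279,  0.1662]), [array([0.1, 0. ]), array([ 0.1, -0. ])])
0.13615201937806 3.469008269394307
expect mid-edge [ 0.4776 -0.2365] [ 0.6174 -0.2292]
```

```bash
python3 -c "
from rig import env
print(env.close_job())"
```

```text
the job is handed in; nothing more can be done
None
```

The door is hung on both pins and swung shut against the seal, and the job is handed in at about 25 s of the 72 s.

**What I did:** I gripped the blue door by its top edge, lifted it out of the stand and turned it to about 90° open. I brought the sockets in sideways over the pins, which I measured at (0.4646, -0.2372), about 8 mm from mid slot. I then lowered in small steps until I felt contact. After letting go and clearing the door, I pushed it shut with the closed fingers on the outer face.

**Last checks:**
- **Seating:** Lowering met almost no side force. At the shoulders I read 4.8 N up and 3.1 N sideways, at the expected height. Both brass tips showed through the socket tops.
- **Shut:** The final push read about 6 N. The gap behind the panel was about 9 mm against a seal 8.5 mm thick. After I withdrew, the door was still shut and the arm was touching nothing.
- **Other things:** In the last top picture the other things looked where they had been.

**Disagreements:**
- **Top edge height:** I measured it at 0.166 m where 0.170 m was expected.
- **Shut angle:** The door came out at 3.5° and the cabinet front at about 3.1°.
- **Socket position in the grip:** Three measurements differed by 1 to 2 mm, so I used a middle value, and the sockets still went on freely.

The first two are within the camera error. No check failed outright.

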